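# Unlock the torch and shine it on the dish

## Robot

A 6-joint arm with a two-finger parallel gripper is mounted at the origin on a cart in front of the work surface, level with it; the furniture and walls round the work are solid. World frame = base frame: x ahead of the robot, y to its left, z up, the work surface at z = 0. Lengths are in m, angles in degrees, forces in N, time in s.
With the tool pointing down it reaches from about 0.325 to 1 m from the base axis. Payload 5.1 kg.
Tool frame: the origin (TCP) lies on the front face of the gripper's body, between the roots of the fingers; the fingertips stand 73 mm ahead of it and the grasp point (between the pads) lies ahead of it (r.pinch_z is the z of the grasp point in the tool frame, in m); z points along the fingers, y is the line along which they close (so a half turn about z gives the same grasp; the last joint's range is limited). The gripper opens to 85 mm and grips with 20 to 120 N. Pads are 22 mm wide; open, the fingers measure 114 mm over their backs; the gripper's body (76 mm by 85 mm) begins 54 mm behind the grasp point. The pads swing forward as they close: fully open they stand 13 mm farther back than shut.
Start: joints at [-70.852, 7.093, 94.555, -0, 78.352, -4.733], TCP at [0.263, -0.594, 0.304] pointing down, gripper open.
Joint ranges: [-149.61, 149.61], [-58.7, 133.49], [1.44, 155.28], [-77.14, 257.14], [18.33, 153.61], [-166.67, 166.67]. Speed limits (degrees/s): [147.25, 147.25, 180, 180, 180, 180].

## Interface

Orientations are given as [roll, pitch, yaw] about the fixed x, y, z axes, in that order (R = Rz(yaw) Ry(pitch) Rx(roll)).
In Python, from workcell import r, read_camera, camera_info, order gives the robot as it stands.
- The arm moves only by the tool carry_out, never from a script. Its argument "increments" is a list that holds one entry, the list of rows, each a list of 6 numbers: the shift along the tool's x, y, z in mm, then the turn, a rotation vector about the tool's x, y, z in degrees. In form: [[[dx, dy, dz, wx, wy, wz], ...]]. A call has exactly 10 rows; each row shifts and turns the commanded pose from where the row before left it, along the tool's axes as they then stand; what a row does not reach is not made up. A row lasts 1/10 s, in which the tool goes at most 50 mm and 8.59 degrees, less where a joint would pass 70% of its speed; a pose out of reach is approached as far as the arm can. A call with a gripper value outside its range is refused whole. "grip" is the finger opening in mm, from 0 to 85.4, set as the call begins (left out, the last holds). The fingers move at their own pace and stop on an object; "force" is the grip in N (left out, the last holds). Time passes only in rows, so rows that do not move let the fingers close, or fill a call up. It gives the time, the measured TCP pose, the force, the opening and the grip force at its end, in the units of the state.
- r.state(): the state, without advancing time (a new reading comes with each control period).
- read_camera(name): name is "scene" or "top"; returns the picture (420x560x3 uint8, red, green, blue); there is no depth.
- camera_info(name): a dict with "camera_matrix" (3x3 intrinsics, pixels), "distortion" ([k1, k2, p1, p2, k3] as OpenCV has them; the pictures are not rectified), "R" (3x3) and "t" (3): a world point X has camera coordinates R X + t. Camera axes: x right, y down, z forward; pixel columns grow to the right and rows downward; lengths in m; the calibration is good to about 2 mm. A picture is of the moment at which its call begins. camera_info takes no time and is no camera call.
- order.close_job(): hands the job in; it is judged then, once.
The state is a dict: "time": time; "joints": joint angles; "dq": joint speeds; "joint_efforts": joint torques, N m; "ee_pos": TCP position; "tool_rot": TCP orientation; "force": force on the tool from outside, world axes, zero at the start; "ft_torque": the same for the moment, N m; "width": opening from 0.0 (shut) to 1.0 (fully open); "gripper_force": force on a finger pad.
Only numpy, scipy, OpenCV 4.12 (cv2) and the standard library are available. Lean on these libraries where they do the work, as an engineer would, in place of code of your own. Each camera call takes 0.05 s, during which the arm holds its last target. There are 200 camera calls.

## Task

The inspection torch stands lens-down, locked in its twist-lock dock: turn it about its axis until its two lugs line up with the gaps in the dock's collar, and draw it straight up without forcing it. Then tip it half way between upright and level and finish while holding it like that, still and in the air, its lens 10 to 20 cm from the petri dish near the front of the bench and pointing at the dish's middle; do not put it down or let go. Leave the dish and the other small things where they are.

Things in the scene. Friction and masses are not known exactly. Their poses are not given: they have to be found in the camera images.
- torch: inspection torch, 134 mm long, 0.15 kg, black and aluminium. Origin: centre of the lens face (lower end as it stands); z from lens to tail (up), it shines along -z. Round head 33 mm across, z 0 to 50 mm; flat handle above. Two lugs on the head along +x and -x, out to 24 mm from the axis, 9 mm wide, z 6 to 12 mm. Starts turned 0.6 to 1.3 rad from the way out: turn it clockwise (from above)
- torch_grip (a point): middle of the torch's flat-sided handle, on the torch's axis, 90 mm from the lens; axes as the torch's. The handle is 36 mm wide along x and 22 mm thick along y (grip across the 22 mm), from 48 to 130 mm from the lens. A half turn about z gives the same shape
- dock: charging dock, fixed to the bench, grey: foot 110 (x) by 84 (y) by 7 mm, with a round cup 70 mm across and 34 mm high. Origin: centre of its underside, on the cup's axis; z up. The torch stands loosely on the cup's floor, 8 mm above the bench; no spring, no catch
- dock_collar (a point): centre of the collar's top, 34 mm above the bench; axes as the dock's. Aluminium collar 10 mm thick, round opening 37 mm, two gaps 16 mm wide on the dock's +x and -x axis, a white pointer rib outside each. The lugs lie under it (4 mm of lift) and pass only at the gaps: torch x along dock x, either way round, within about 0.15 rad
- dish: petri dish with pinned specimens, 52 mm across, 10 mm high, loose on the bench; origin: centre of its underside. (Another dish far back on the bench beside the clear bin has no part in the task.)
- vial: bystander: specimen vial with a black cap, 26 mm across, 68 mm high, upright; origin at the centre of its underside
- tin: bystander: round pin tin, 62 mm across, 22 mm high; origin at the centre of its underside
- forceps: bystander: fine steel forceps lying flat, 115 mm long along its y, 10 mm wide, 8 mm high; origin at the centre of its underside
- block: bystander: stepped wooden pinning block, 28 (x) by 90 (y) by 26 mm high; origin at the centre of its underside

How it is judged (in metres and radians):
On the way, in this order (a step that is already met when the one before it is completed fails the run):
1. the torch, still standing in the dock, is turned so that its lugs line up with the gaps (angle between the x axis of torch and the x axis of dock, either way round below 0.22 rad and z of torch in the frame of dock below 0.016 m and horizontal distance between torch and dock below 0.01 m), for 0.1 s.
2. the torch is drawn upright out of the dock (z of torch in the frame of dock above 0.035 m and horizontal distance between torch and dock below 0.03 m and angle between torch's own z axis and vertical below 0.3 rad and contact force between the fingers and torch above 1 N), for 0.1 s.
At the end, for the whole second after the job is handed in: the fingers hold the torch, still, touching nothing else, lens over 45 mm above the bench; axis 0.5 to 1.1 rad from upright, passing within 26 mm of the dish's centre along torch x and y; lens 80 to 220 mm from the dish along the axis; the dish within 20 mm of its start (contact force between the fingers and torch above 1 N and contact force between torch and dock below 0.1 N and contact force between torch and dish below 0.1 N and contact force between torch and vial below 0.1 N and contact force between torch and tin below 0.1 N and contact force between torch and forceps below 0.1 N and contact force between torch and block below 0.1 N and height (world z) of torch above 0.045 m and angle between torch's own z axis and vertical between 0.5 and 1.1 rad and x of dish in the frame of torch between -0.026 and 0.026 m and y of dish in the frame of torch between -0.026 and 0.026 m and z of dish in the frame of torch between -0.22 and -0.08 m and linear speed of torch below 0.03 m/s and distance of dish from where it was at the start of the episode below 0.02 m); the arm keeps its last pose, push and grip.
It fails at once if the torch is forced hard against the dock (over 30 N) (contact force between torch and dock above 30 N).
It fails at once if the petri dish is pushed more than 20 mm (distance of dish from where it was at the start of the episode above 0.02 m).
It fails at once if a bystander is pushed more than 25 mm or the vial is tipped over (distance of any of vial, tin, forceps, block from where it was at the start of the episode above 0.025 m or angle between vial's own z axis and vertical above 0.5 rad).
It also fails if it takes over 42 s, if anything falls off the work surface, if the arm or the gripper's body presses on something with over 40 N, if the wrist force passes 120 N, or if a joint passes its speed limit or range.

## Working session

There is one attempt and no reset: what is moved stays moved. The work goes in short steps, Python scripts to look and compute and a tool call to move; the robot and the scene stay as the last step left them, time stands still between calls to the robot, and variables do not carry over. Pictures are saved under pics/ and viewed, at most 10 in all, crops included, and the job is handed in when it is done.

Besides the shell and the picture viewer there is one more tool, called after ">>>" by a JSON object that holds its "method" and its "body", one argument or row to a line. carry_out: Moves the arm, as the interface text tells. Its arguments: {"type":"object","properties":{"increments":{"type":"array","items":{"type":"array","items":{"type":"array","items":{"type":"number"}}}},"grip":{"type":"number"},"force":{"type":"number"}},"required":["increments"]}

```bash
mkdir -p pics; python3 - <<'E'
from workcell import r, read_camera, camera_info
import cv2,numpy as np
for n in("scene","top"):
    cv2.imwrite(f"pics/{n}0.png",read_camera(n)[:,:,::-1]); c=camera_info(n); print(n,np.round(c["camera_matrix"],1).tolist(),np.round(c["distortion"],3),np.round(c["R"],3).tolist(),np.round(c["t"],3))
print(r.pinch_z, r.state())
E
```

```text
scene [[465.7, 0.0, 275.4], [0.0, 465.7, 205.7], [0.0, 0.0, 1.0]] [-0.092  0.     0.     0.     0.   ] [[-0.835, -0.55, -0.021], [-0.356, 0.569, -0.741], [0.419, -0.611, -0.671]] [0.315 0.34  0.627]
top [[439.2, 0.0, 274.3], [0.0, 439.2, 213.8], [0.0, 0.0, 1.0]] [-0.118  0.     0.     0.     0.   ] [[0.035, -0.999, 0.0], [-0.973, -0.035, -0.227], [0.227, 0.008, -0.974]] [-0.197  0.508  0.808]
0.0539 {'time': 0.1, 'joints': array([-7.08512258e+01,  7.13111715e+00,  9.46260467e+01,  3.56489342e-04,
        7.83535845e+01, -4.73180529e+00]), 'dq': array([ 0.06204797, -0.06911987, -0.21287791, -0.04620178, -0.09513829,
        0.03249338]), 'joint_efforts': array([ 4.34004551e-04, -4.24932933e+01, -3.66652644e+01, -1.29492369e-04,
        3.99027704e-03, -1.31858880e-05]), 'ee_pos': array([ 0.26298605, -0.59396532,  0.30276266]), 'tool_rot': array([-1.79889658e+02, -9.48363759e-03,  2.38804980e+01]), 'force': array([ 0.35479717, -0.34570107, -1.3340762 ]), 'ft_torque': array([-0.00049273, -0.00741187,  0.06020889]), 'gripper_force': 0.0, 'width': 0.9988472305197393}
```

View pics/scene0.png

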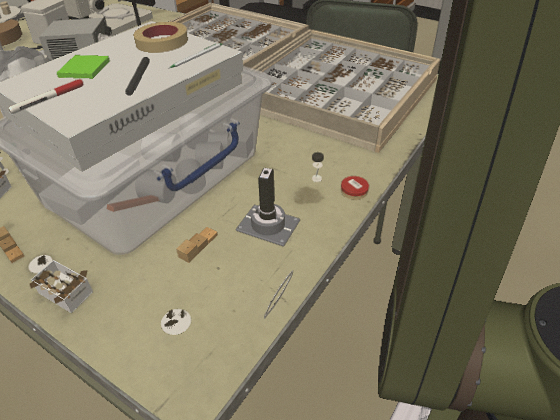

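View pics/top0.png

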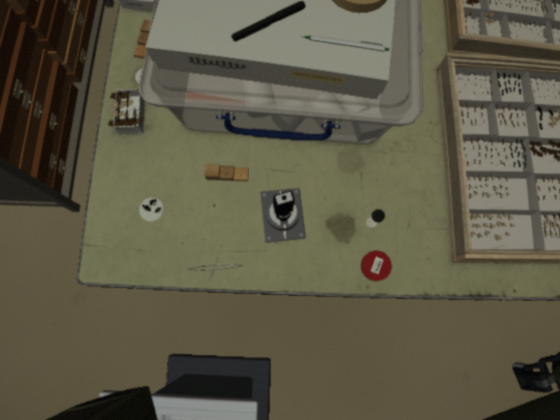

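The scene picture shows the dock with the torch at about (268,222), dish at (176,321), vial at (317,165), tin at (355,186), block at (197,243) and forceps at (279,294). In the top view: dock (284,215), dish (151,209), vial (376,216), tin (376,265), forceps (216,267), block (227,172).

```bash
cat > h.py <<'E'
import numpy as np,cv2
from workcell import r,read_camera,camera_info
def ray(n,p):
    c=camera_info(n);R=np.array(c["R"]);t=np.array(c["t"])
    u=cv2.undistortPoints(np.array([[p]],float),np.array(c["camera_matrix"]),np.array(c["distortion"]))[0,0]
    return -R.T@t, R.T@np.array([u[0],u[1],1])
def plane(n,p,z):
    o,d=ray(n,p); return o+d*(z-o[2])/d[2]
def proj(n,X):
    c=camera_info(n)
    return cv2.projectPoints(np.array(X,float).reshape(-1,3),cv2.Rodrigues(np.array(c["R"]))[0],np.array(c["t"]),np.array(c["camera_matrix"]),np.array(c["distortion"]))[0][:,0]
E
python3 - <<'E'
from h import *
a=cv2.imread("pics/top0.png");b=cv2.imread("pics/scene0.png")
x=cv2.resize(a[175:255,245:325],(560,560),interpolation=cv2.INTER_CUBIC)
cv2.imwrite("pics/ctop.png",x)
cv2.imwrite("pics/cscene.png",cv2.resize(b[155:255,220:320],(600,600),interpolation=cv2.INTER_CUBIC))
# dish: white blob
for n,im,box in(("top",a,(125,185,180,235)),("scene",b,(150,300,205,345))):
    s=im[box[1]:box[3],box[0]:box[2]]
    g=s.min(axis=2);h=(cv2.cvtColor(s,cv2.COLOR_BGR2HSV)[:,:,1]<45)&(g>120)
    cs,_=cv2.findContours(h.astype(np.uint8),cv2.RETR_EXTERNAL,cv2.CHAIN_APPROX_NONE)
    p=np.vstack([q for q in cs if len(q)>5]); hl=cv2.convexHull(p); e=cv2.fitEllipse(hl)
    print(n,e, plane(n,np.array(e[0])+box[:2],0.006))
for k,p,z in(("vial",(378,215),.065),("tin",(376,265),.02),("fA",(189,267),.004),("fB",(242,265),.004),("blk1",(206,171),.026),("blk2",(249,174),.02),("dock",(284,215),.034)):print(k,plane("top",p,z))
E
```

```text
top ((25.78909683227539, 23.96664047241211), (21.649818420410156, 23.271894454956055), 45.839351654052734) [0.52795729 0.08378943 0.006     ]
scene ((25.57598304748535, 21.50145721435547), (24.85140037536621, 30.741943359375), 67.9470443725586) [0.52477604 0.08718816 0.006     ]
vial [ 0.51782152 -0.38312564  0.065     ]
tin [ 0.42441742 -0.38807084  0.02      ]
fA [ 0.40878212 -0.00717971  0.004     ]
fB [ 0.41718089 -0.11606102  0.004     ]
blk1 [ 0.60944016 -0.031594    0.026     ]
blk2 [ 0.6077876 -0.1221043  0.02     ]
dock [ 0.51841709 -0.19839131  0.034     ]
```

View pics/ctop.png

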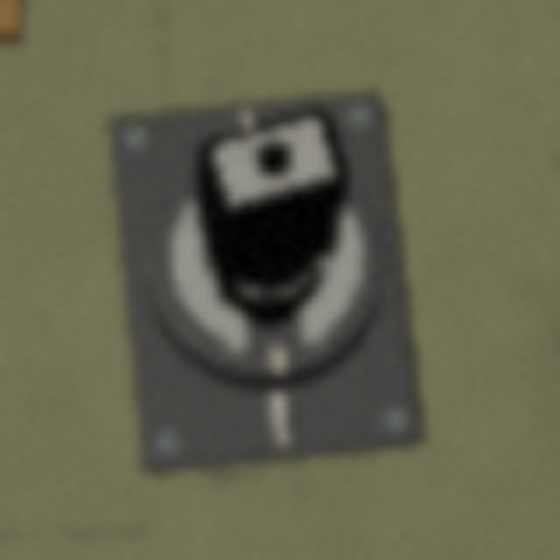

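View pics/cscene.png

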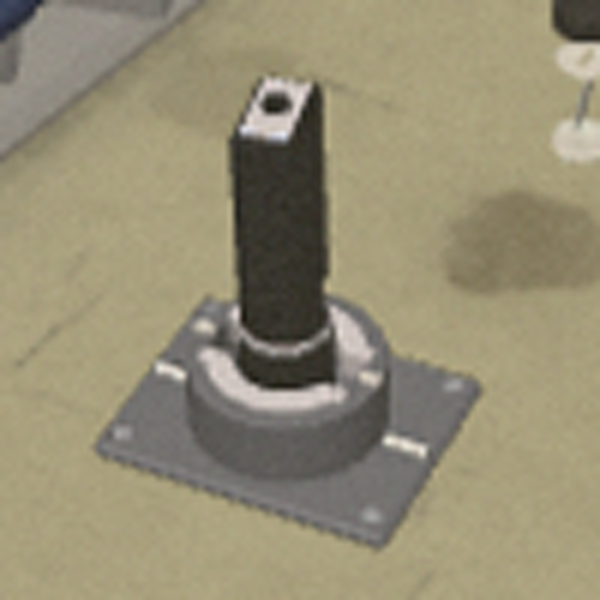

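The crops show the dock's plate corners in the top crop at (110,117), (380,93), (425,438), (147,472), with the white ribs up and down it; the torch's tail patch has corners (212,150), (322,118), (342,178), (235,210). In the scene crop the tail centre is at (275,103).

```bash
python3 - <<'E'
from h import *
T=lambda p:(p[0]/7+245-.43,p[1]/7+175-.43); S=lambda p:(p[0]/6+220-.42,p[1]/6+155-.42)
def an(v): return np.degrees(np.arctan2(v[1],v[0]))
c=np.array([plane("top",T(p),.007) for p in((110,117),(380,93),(425,438),(147,472))])
print("dock",c.mean(0),"x axis",an(c[0]-c[3]),an(c[1]-c[2]),np.linalg.norm(c[0]-c[3]),"y side",an(c[0]-c[1]),an(c[3]-c[2]),np.linalg.norm(c[0]-c[1]))
c=np.array([plane("scene",S(p),.007) for p in((97,450),(210,295),(483,385),(380,548))])
print("scene dock",c.mean(0),[ (an(c[(i+1)%4]-c[i]),np.linalg.norm(c[(i+1)%4]-c[i])) for i in range(4)])
for n,F,q in(("top",T,((212,150),(322,118),(342,178),(235,210))),("scene",S,((262,82),(312,84),(288,138),(242,132)))):
    t=np.array([plane(n,F(p),.142) for p in q])
    print(n,"tail",t.mean(0),[(an(t[(i+1)%4]-t[i]),np.linalg.norm(t[(i+1)%4]-t[i])) for i in range(4)])
print(plane("top",T((274,157)),.142),plane("scene",S((275,103)),.142))
E
```

```text
dock [ 0.5261824  -0.19558957  0.007     ] x axis 8.165591977661657 8.4557811547248 0.10939297252712611 y side 97.3321789256525 99.07654758328745 0.08223289868918564
scene dock [ 0.52344106 -0.19450397  0.007     ] [(np.float64(-81.34496185293939), np.float64(0.08598538715028456)), (np.float64(-173.58439818815052), np.float64(0.10820969584592181)), (np.float64(97.68665144408375), np.float64(0.08465443663175773)), (np.float64(7.106005113508309), np.float64(0.10673533527328465))]
top tail [ 0.52477689 -0.19627733  0.142     ] [(np.float64(-71.166003178328), np.float64(0.029554334271447286)), (np.float64(-160.642226773494), np.float64(0.016723623764581023)), (np.float64(109.1848640758725), np.float64(0.028683293188132706)), (np.float64(22.303245665541006), np.float64(0.016929599156912813))]
scene tail [ 0.52321743 -0.19322478  0.142     ] [(np.float64(-151.95841431591992), np.float64(0.015820958157549466)), (np.float64(108.36673360679231), np.float64(0.027876322109476014)), (np.float64(20.169471058715864), np.float64(0.014606041128986235)), (np.float64(-69.40938255960182), np.float64(0.02569634181811821))]
[ 0.52657384 -0.1952479   0.142     ] [ 0.52512879 -0.1954253   0.142     ]
```

>>> {"method": "carry_out", "body": {
  "increments": [
    [[40, -26, 0, 0, 0, 0], [40, -26, 0, 0, 0, 0], [40, -26, 0, 0, 0, 0], [40, -26, 0, 0, 0, 0], [40, -26, 0, 0, 0, 0], [40, -26, 0, 0, 0, 0], [40, -26, 0, 0, 0, 0], [40, -26, 0, 0, 0, 0], [40, -26, 0, 0, 0, 0], [40, -26, 0, 0, 0, 0]]
  ],
  "grip": 85,
  "force": 60
}}

```text
time: 1.1
ee_pos: [0.5241, -0.1927, 0.3035]
tool_rot: [-180.0, 0.0, 23.9]
force: [-0.5, -1.5, -0.6]
width: 0.999
gripper_force: 0.0
```

>>> {"method": "carry_out", "body": {
  "increments": [
    [[0, 0, 0, 0, 0, -8.55], [0, 0, 0, 0, 0, -8.55], [0, 0, 0, 0, 0, -8.55], [0, 0, 0, 0, 0, -8.55], [0, 0, 0, 0, 0, -8.55], [0, 0, 0, 0, 0, -8.55], [0, 0, 0, 0, 0, -8.55], [0, 0, 0, 0, 0, -8.55], [0, 0, 0, 0, 0, -8.55], [0, 0, 0, 0, 0, -8.55]]
  ]
}}

```text
time: 2.1
ee_pos: [0.5233, -0.1945, 0.3033]
tool_rot: [-180.0, -0.0, 109.7]
force: [0.0, 0.1, 0.6]
width: 0.996
gripper_force: 0.0
```

>>> {"method": "carry_out", "body": {
  "increments": [
    [[0, 2, 15, 0, 0, 0], [0, 0, 15, 0, 0, 0], [0, 0, 15, 0, 0, 0], [0, 0, 15, 0, 0, 0], [0, 0, 15, 0, 0, 0], [0, 0, 15, 0, 0, 0], [0, 0, 15, 0, 0, 0], [0, 0, 15, 0, 0, 0], [0, 0, 15, 0, 0, 0], [0, 0, 14, 0, 0, 0]]
  ]
}}

```text
time: 3.1
ee_pos: [0.5254, -0.194, 0.1536]
tool_rot: [-180.0, -0.0, 109.4]
force: [0.2, -0.5, -0.4]
width: 0.994
gripper_force: 0.0
```

```bash
python3 - <<'E'
from h import *
a=read_camera("top")[:,:,::-1];b=read_camera("scene")[:,:,::-1]
f=lambda s:cv2.resize(s,(390,390),interpolation=cv2.INTER_CUBIC)
cv2.imwrite("pics/g1.png",np.hstack([f(a[160:260,235:335]),f(b[155:255,220:320])]));print(r.state()["joints"],r.state()["ft_torque"],r.state()["force"])
E
```

```text
[-2.57568071e+01  4.07753883e+00  1.13296227e+02  1.45946623e-03
  6.28984047e+01 -4.51341570e+01] [-0.01317697  0.03462565  0.03751145] [-0.50238073 -0.31981581  0.38228157]
```

View pics/g1.png

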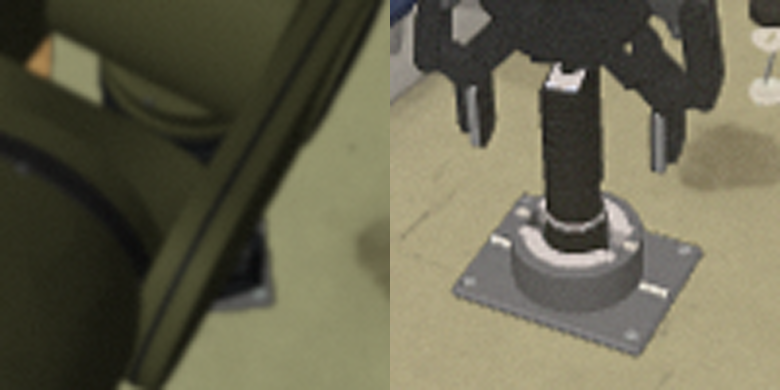

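The picture shows the open fingers on either side of the handle, roughly centred. Closing.

>>> {"method": "carry_out", "body": {
  "increments": [
    [[0, 0, 0, 0, 0, 0], [0, 0, 0, 0, 0, 0], [0, 0, 0, 0, 0, 0], [0, 0, 0, 0, 0, 0], [0, 0, 0, 0, 0, 0], [0, 0, 0, 0, 0, 0], [0, 0, 0, 0, 0, 0], [0, 0, 0, 0, 0, 0], [0, 0, 0, 0, 0, 0], [0, 0, 0, 0, 0, 0]]
  ],
  "grip": 0,
  "force": 40
}}

```text
time: 4.2
ee_pos: [0.5258, -0.1942, 0.1557]
tool_rot: [180.0, 0.0, 109.4]
force: [-0.8, 0.4, 5.4]
width: 0.253
gripper_force: 42.7
```

```bash
python3 - <<'E'
from h import *
s=r.state();print(s)
b=read_camera("scene")[:,:,::-1]
cv2.imwrite("pics/g2.png",cv2.resize(b[155:255,220:320],(600,600),interpolation=cv2.INTER_CUBIC))
E
```

```text
{'time': 4.2, 'joints': array([-2.57565821e+01,  3.88783355e+00,  1.13096476e+02, -6.79196787e-03,
        6.29669219e+01, -4.51368801e+01]), 'dq': array([-0.02758691, -0.00991839, -0.09782677,  0.16938483,  0.03320855,
       -0.00865132]), 'joint_efforts': array([ 1.42878830e-01, -3.29513347e+01, -3.06048203e+01,  9.58244596e-02,
       -4.59022997e-01,  1.23694757e-02]), 'ee_pos': array([ 0.52580863, -0.19420554,  0.15568305]), 'tool_rot': array([1.79969888e+02, 3.88362727e-02, 1.09383372e+02]), 'force': array([-0.79639313,  0.3613224 ,  5.36748246]), 'ft_torque': array([ 0.0674702 ,  0.28045551, -0.00706651]), 'gripper_force': 42.70772337913513, 'width': 0.2534936235890224}
```

View pics/g2.png

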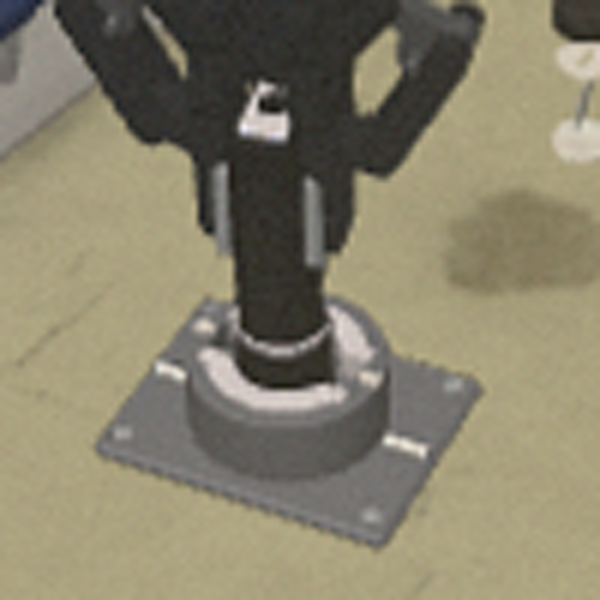

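The fingers hold the handle (opening 21.6 mm, as expected), with the torch still seated. There is a slight 5 N push-down, so I ease up 2 mm and start turning clockwise.

>>> {"method": "carry_out", "body": {
  "increments": [
    [[0, 0, -1, 0, 0, 0], [0, 0, -1, 0, 0, 0], [0, 0, 0, 0, 0, 1], [0, 0, 0, 0, 0, 2], [0, 0, 0, 0, 0, 2], [0, 0, 0, 0, 0, 2], [0, 0, 0, 0, 0, 2], [0, 0, 0, 0, 0, 2], [0, 0, 0, 0, 0, 2], [0, 0, 0, 0, 0, 0]]
  ]
}}

```text
time: 5.25
ee_pos: [0.5251, -0.1938, 0.1562]
tool_rot: [-179.9, -0.0, 96.4]
force: [0.3, -0.4, -2.4]
width: 0.252
gripper_force: 41.9
```

```bash
python3 -c "
from h import *
s=r.state();print(s['ft_torque'],s['force'],s['tool_rot'])"
```

```text
[ 0.04479343 -0.01410213  0.02041695] [ 0.3314226  -0.41838398 -2.37317077] [-1.79943827e+02 -3.76926567e-02  9.63585193e+01]
```

>>> {"method": "carry_out", "body": {
  "increments": [
    [[0, 0, 0, 0, 0, 4], [0, 0, 0, 0, 0, 4], [0, 0, 0, 0, 0, 4], [0, 0, 0, 0, 0, 4], [0, 0, 0, 0, 0, 4], [0, 0, 0, 0, 0, 4], [0, 0, 0, 0, 0, 4], [0, 0, 0, 0, 0, 4], [0, 0, 0, 0, 0, 4], [0, 0, 0, 0, 0, 4]]
  ]
}}

```text
time: 6.25
ee_pos: [0.5252, -0.1939, 0.1564]
tool_rot: [-180.0, 0.0, 56.2]
force: [0.5, 0.2, -1.7]
width: 0.253
gripper_force: 41.8
```

```bash
python3 - <<'E'
from h import *
s=r.state();print(s['ft_torque'],s['force'],s['tool_rot'])
b=read_camera("scene")[:,:,::-1]
cv2.imwrite("pics/g3.png",cv2.resize(b[155:255,220:320],(600,600),interpolation=cv2.INTER_CUBIC))
E
```

```text
[ 0.0102419  -0.01202044  0.00511129] [ 0.53243895  0.18623911 -1.70479863] [-1.79954864e+02  4.21004988e-03  5.62390126e+01]
```

View pics/g3.png

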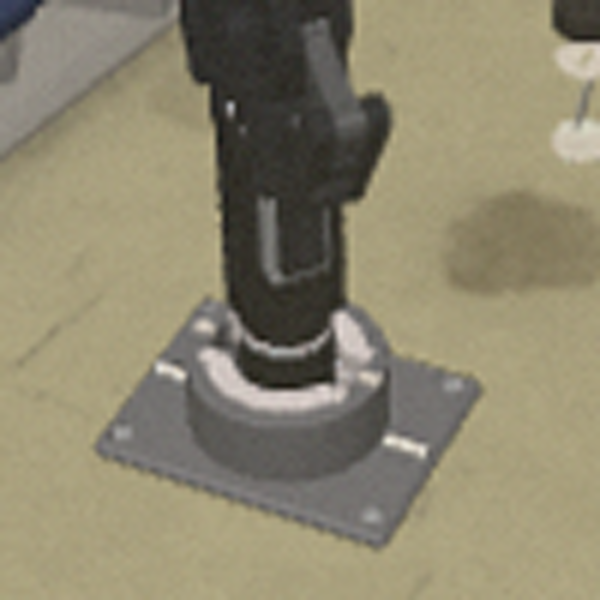

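The torch turns freely with the gripper. I go on to line it up at about 8° yaw (46° more).

>>> {"method": "carry_out", "body": {
  "increments": [
    [[0, 0, 0, 0, 0, 5], [0, 0, 0, 0, 0, 5], [0, 0, 0, 0, 0, 5], [0, 0, 0, 0, 0, 5], [0, 0, 0, 0, 0, 5], [0, 0, 0, 0, 0, 5], [0, 0, 0, 0, 0, 5], [0, 0, 0, 0, 0, 5], [0, 0, 0, 0, 0, 4], [0, 0, 0, 0, 0, 2]]
  ]
}}

```text
time: 7.3
ee_pos: [0.5254, -0.1941, 0.1566]
tool_rot: [180.0, 0.0, 10.4]
force: [-0.7, -0.9, -1.5]
width: 0.252
gripper_force: 41.9
```

>>> {"method": "carry_out", "body": {
  "increments": [
    [[0, 0, 0, 0, 0, 0], [0, 0, 0, 0, 0, 0], [0, 0, 0, 0, 0, 0], [0, 0, 0, 0, 0, 0], [0, 0, -1, 0, 0, 0], [0, 0, -1, 0, 0, 0], [0, 0, -1, 0, 0, 0], [0, 0, -1, 0, 0, 0], [0, 0, 0, 0, 0, 0], [0, 0, 0, 0, 0, 0]]
  ]
}}

```text
time: 8.3
ee_pos: [0.5256, -0.194, 0.1612]
tool_rot: [180.0, -0.0, 10.4]
force: [-0.6, 0.5, -0.6]
width: 0.249
gripper_force: 41.9
```

>>> {"method": "carry_out", "body": {
  "increments": [
    [[0, 0, 0, 0, 0, 2], [0, 0, -1, 0, 0, 0], [0, 0, -1, 0, 0, 0], [0, 0, -1, 0, 0, 0], [0, 0, -1, 0, 0, 0], [0, 0, -1, 0, 0, 0], [0, 0, 0, 0, 0, 0], [0, 0, 0, 0, 0, 0], [0, 0, 0, 0, 0, 0], [0, 0, 0, 0, 0, 0]]
  ]
}}

```text
time: 9.3
ee_pos: [0.5256, -0.194, 0.1661]
tool_rot: [180.0, -0.0, 8.4]
force: [2.2, -0.6, -0.6]
width: 0.254
gripper_force: 41.9
```

>>> {"method": "carry_out", "body": {
  "increments": [
    [[0, 0, -2, 0, 0, 0], [0, 0, -2, 0, 0, 0], [0, 0, -2, 0, 0, 0], [0, 0, -2, 0, 0, 0], [0, 0, -2, 0, 0, 0], [0, 0, -2, 0, 0, 0], [0, 0, -2, 0, 0, 0], [0, 0, -2, 0, 0, 0], [0, 0, -2, 0, 0, 0], [0, 0, -2, 0, 0, 0]]
  ]
}}

```text
time: 10.3
ee_pos: [0.5254, -0.1938, 0.186]
tool_rot: [-180.0, 0.0, 8.4]
force: [-0.9, 0.5, -1.4]
width: 0.253
gripper_force: 41.8
```

>>> {"method": "carry_out", "body": {
  "increments": [
    [[0, 0, -2, 0, 0, 0], [0, 0, -2, 0, 0, 0], [0, 0, -2, 0, 0, 0], [0, 0, -2, 0, 0, 0], [0, 0, -4, 0, 0, 0], [0, 0, -5, 0, 0, 0], [0, 0, -5, 0, 0, 0], [0, 0, -6, 0, 0, 0], [0, 0, -6, 0, 0, 0], [0, 0, -6, 0, 0, 0]]
  ]
}}

```text
time: 11.3
ee_pos: [0.5256, -0.1941, 0.2266]
tool_rot: [180.0, -0.0, 8.4]
force: [-0.4, -0.5, -2.1]
width: 0.254
gripper_force: 41.8
```

```bash
python3 - <<'E'
from h import *
s=r.state();print(s['joints'],s['ee_pos'],s['tool_rot'])
b=read_camera("scene")[:,:,::-1]
cv2.imwrite("pics/g4.png",cv2.resize(b[105:255,200:350],(600,600),interpolation=cv2.INTER_CUBIC))
E
```

```text
[-2.57563244e+01 -7.05063554e-01  1.10347779e+02  1.20997931e-03
  7.03357007e+01  5.58639229e+01] [ 0.52556664 -0.19405773  0.22663724] [ 1.79988831e+02 -1.85044756e-02  8.37934759e+00]
```

View pics/g4.png

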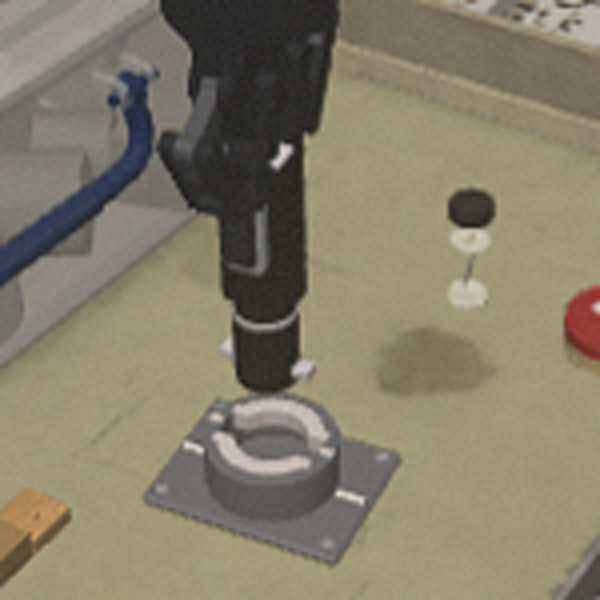

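The torch is clear above the dock with its lugs at (228,348) and (303,368), and the vial and tin are undisturbed. I shift it to the aiming station, then tip it 45° toward the dish.

>>> {"method": "carry_out", "body": {
  "increments": [
    [[-2.5, -7.6, 1.1, 0, 0, 0], [-2.5, -7.6, 1.1, 0, 0, 0], [-2.5, -7.6, 1.1, 0, 0, 0], [-2.5, -7.6, 1.1, 0, 0, 0], [-2.5, -7.6, 1.1, 0, 0, 0], [-2.5, -7.6, 1.1, 0, 0, 0], [-2.5, -7.6, 1.1, 0, 0, 0], [-2.5, -7.6, 1.1, 0, 0, 0], [-2.5, -7.6, 1.1, 0, 0, 0], [-2.5, -7.6, 1.1, 0, 0, 0]]
  ]
}}

```text
time: 12.35
ee_pos: [0.4894, -0.1219, 0.2149]
tool_rot: [-180.0, -0.0, 8.4]
force: [0.7, -0.1, -1.3]
width: 0.255
gripper_force: 41.9
```

>>> {"method": "carry_out", "body": {
  "increments": [
    [[0, 0, 0, 2.1, 0.7, 0], [0, 0, 0, 2.1, 0.7, 0], [0, 0, 0, 2.1, 0.7, 0], [0, 0, 0, 2.1, 0.7, 0], [0, 0, 0, 2.1, 0.7, 0], [0, 0, 0, 2.1, 0.7, 0], [0, 0, 0, 2.1, 0.7, 0], [0, 0, 0, 2.1, 0.7, 0], [0, 0, 0, 2.1, 0.7, 0], [0, 0, 0, 2.1, 0.7, 0]]
  ]
}}

```text
time: 13.35
ee_pos: [0.4896, -0.1223, 0.215]
tool_rot: [-158.9, -6.9, 7.1]
force: [-0.2, -0.3, -2.0]
width: 0.252
gripper_force: 41.9
```

>>> {"method": "carry_out", "body": {
  "increments": [
    [[0, 0, 0, 2.1, 0.7, 0], [0, 0, 0, 2.1, 0.7, 0], [0, 0, 0, 2.1, 0.7, 0], [0, 0, 0, 2.1, 0.7, 0], [0, 0, 0, 2.1, 0.7, 0], [0, 0, 0, 2.1, 0.7, 0], [0, 0, 0, 2.1, 0.7, 0], [0, 0, 0, 2.1, 0.7, 0], [0, 0, 0, 2.1, 0.7, 0], [0, 0, 0, 2.1, 0.7, 0]]
  ]
}}

```text
time: 14.35
ee_pos: [0.4897, -0.1225, 0.2149]
tool_rot: [-137.1, -12.8, 3.3]
force: [-0.5, 0.2, -2.6]
width: 0.253
gripper_force: 42.0
```

```bash
cat > chk.py <<'E'
from h import *
from scipy.spatial.transform import Rotation as Ro
s=r.state();R=Ro.from_euler("xyz",s["tool_rot"],degrees=True).as_matrix()
d=np.array([.526,.085,0]);v=R.T@(d-s["ee_pos"])
print(s["joints"],s["ee_pos"],"dish centre in tool mm",v*1000,"z dir",R[:,2],np.degrees(np.arccos(-R[2,2])))
E
python3 chk.py
```

```text
[-35.19821889   0.48665676 116.47297449  39.40245942  86.62876432
  35.48890603] [ 0.48970084 -0.12249245  0.21492333] dish centre in tool mm [-4.88260645e-01 -1.71405945e-01  3.00936070e+02] z dir [ 0.12231034  0.68917071 -0.71420159] 44.42219540957087
```

>>> {"method": "carry_out", "body": {
  "increments": [
    [[0, 0, 0, 0, 0, 0], [0, 0, 0, 0, 0, 0], [0, 0, 0, 0, 0, 0], [0, 0, 0, 0, 0, 0], [0, 0, 0, 0, 0, 0], [0, 0, 0, 0, 0, 0], [0, 0, 0, 0, 0, 0], [0, 0, 0, 0, 0, 0], [0, 0, 0, 0, 0, 0], [0, 0, 0, 0, 0, 0]]
  ]
}}

```text
time: 15.35
ee_pos: [0.4897, -0.1225, 0.2149]
tool_rot: [-137.2, -12.8, 3.4]
force: [-0.3, 0.6, -1.9]
width: 0.251
gripper_force: 42.0
```

```bash
python3 chk.py; python3 - <<'E'
from h import *
b=read_camera("scene")[:,:,::-1]
cv2.imwrite("pics/g5.png",cv2.resize(b[135:345,120:330],(600,600),interpolation=cv2.INTER_CUBIC))
e=np.array([.4897,-.1225,.2149]);d=np.array([.1223,.6892,-.7142])
print((proj("scene",[e+.147*d,e+.1*d,[.526,.085,.005]])-[120,135])*600/210)
E
```

```text
[-35.15954296   0.44300618 116.47939339  39.29242299  86.55416523
  35.5520724 ] [ 0.48967277 -0.12246405  0.21490118] dish centre in tool mm [-1.74954516e-01 -8.88053763e-01  3.00903133e+02] z dir [ 0.12186223  0.68736765 -0.71601348] 44.2736808082353
[[274.80679499 313.92112174]
 [311.13668023 243.86380812]
 [159.99518943 530.28654997]]
```

View pics/g5.png

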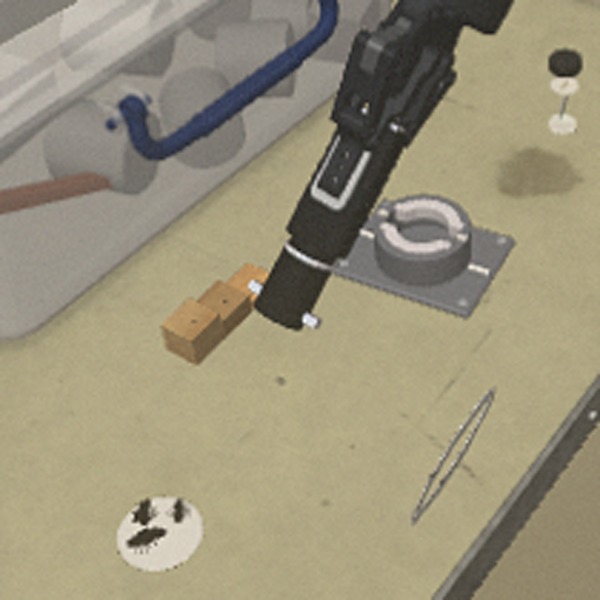

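The picture shows the torch held in the air clear of everything, lens at about (282,316), dish at (160,532). The axis seems to run a few degrees steeper than predicted, so I measure it from silhouette edges in both views.

```bash
python3 - <<'E'
from h import *
s=r.state();e=s["ee_pos"]
from scipy.spatial.transform import Rotation as Ro
R=Ro.from_euler("xyz",s["tool_rot"],degrees=True).as_matrix();d=R[:,2]
dish=np.array([.526,.085,.0])
for n in("scene","top"):
    b=read_camera(n)[:,:,::-1]; cv2.imwrite(f"pics/f_{n}.png",b)
    k=b.max(axis=2).astype(float)
    P=proj(n,[e+t*d for t in np.linspace(.02,.16,8)]);print(n,"axis",P[0],P[-1])
    ax=(P[-1]-P[0])/np.linalg.norm(P[-1]-P[0]);nn=np.array([-ax[1],ax[0]])
    out=[]
    for t in np.linspace(.07,.14,15):  # scan across the axis for dark span
        c=proj(n,[e+t*d])[0];u=np.arange(-25,25.1,.25)
        q=c+u[:,None]*nn; v=cv2.remap(k.astype(np.float32),q[:,0].astype(np.float32)[None],q[:,1].astype(np.float32)[None],cv2.INTER_LINEAR)[0]
        m=v<85; i=np.argmin(abs(u))
        a=i
        while a>0 and m[a-1]:a-=1
        z=i
        while z<len(u)-1 and m[z+1]:z+=1
        out.append((round(t,3),u[a],u[z],(u[a]+u[z])/2))
    print(np.array(out))
    # pixels per m near lens
    c=proj(n,[e+.147*d,dish,dish+[0,.0,.005]]);print(c)
E
```

```text
scene axis [251.04157814 177.77096981] [212.8500287  251.60341162]
[[  0.07    0.      0.      0.   ]
 [  0.075   0.      0.      0.   ]
 [  0.08  -12.     10.75   -0.625]
 [  0.085 -12.5    10.75   -0.875]
 [  0.09  -12.5    10.75   -0.875]
 [  0.095 -12.5    10.75   -0.875]
 [  0.1    -9.75    8.25   -0.75 ]
 [  0.105  -9.      7.5    -0.75 ]
 [  0.11    0.      0.      0.   ]
 [  0.115  -9.5     8.25   -0.625]
 [  0.12   -9.75    8.5    -0.625]
 [  0.125  -9.75    8.25   -0.75 ]
 [  0.13   -9.75    8.25   -0.75 ]
 [  0.135  -9.75    8.5    -0.625]
 [  0.14   -7.75    8.25    0.25 ]]
[[216.3112962  244.89365203]
 [176.49087263 322.24986201]
 [175.9983163  320.60029249]]
top axis [231.39509244 205.9507669 ] [186.23781493 208.44931735]
[[  0.07  -11.     10.75   -0.125]
 [  0.075 -11.     10.5    -0.25 ]
 [  0.08  -11.     10.75   -0.125]
 [  0.085 -11.     10.5    -0.25 ]
 [  0.09   -3.      5.25    1.125]
 [  0.095  -2.75    5.5     1.375]
 [  0.1   -10.     10.      0.   ]
 [  0.105  -9.75   10.      0.125]
 [  0.11   -9.75    9.5    -0.125]
 [  0.115  -9.25    8.5    -0.375]
 [  0.12   -8.25    7.     -0.625]
 [  0.125  -5.5     8.25    1.375]
 [  0.13   -1.      1.5     0.25 ]
 [  0.135  -8.75    8.75    0.   ]
 [  0.14   -8.75    8.25   -0.25 ]]
[[189.93408379 208.24380741]
 [150.90437137 210.50672512]
 [150.26781544 209.95454565]]
```

The silhouette lies along the tool axis in both views (offset under 1 px, no slope), so the aim at the dish is good to a few mm. I hand the job in.

```bash
python3 -c "
from workcell import order
print(order.close_job())"
```

```text
the job is handed in; nothing more can be done
None
```

I turned the torch about 101° clockwise until its lugs met the gaps, drew it straight up without resistance, and handed the job in with it held still at about 44° from upright. Its lens was about 15 cm from the dish and aimed at the dish's middle to within a few mm by my measurement; the job was accepted, but no verdict came back.

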